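# Fit the selector lever on its splined shaft and swing it to the stop

### The job

Lift the black protective cap off the splined shaft of the selector unit and stand it on the bench beside the unit. Then turn the long lever (the one with the notched bore) to match the splines, thread it onto the shaft until it is fully home on the collar, swing it round until its arm rests against the upright stop post, and let go. Leave the shorter lever with the smooth round bore where it lies, and do not knock over or push away the spray can, oil bottle, steel block or steel ring.

Things in the scene. Friction and masses are not known exactly. Their poses are not given: they have to be found in the camera images.
- unit: selector unit fixed to the bench: grey housing 104 x 100 mm, 48 mm high, on a dark base plate reaching from x -100 to +60 and y -90 to +55 mm in this frame, 10 mm thick. Origin on the bench under the shaft axis, z up, +x to its back; it may be turned. The vertical splined shaft stands over the origin, in a collar 64 mm across whose top, at z = 55 mm, is where the lever's hub must come to rest
- stop_post (a point): centre of the top of the fixed upright stop post on the unit's base plate: round steel, 12 mm thick, top 94 mm above the bench, 108 mm from the shaft axis, at x = -79, y = -74 mm of the unit's frame
- shaft (a joint): angle of the splined shaft (rad), positive anticlockwise from above. At angle a a fitted lever points at unit yaw + pi + a (0: along the unit's -x). With the lever against the stop post it is about +0.6 (0.1 either way from play in the splines); it starts between -0.7 and 0.1. It turns stiffly (0.15 N m), has no spring and stays where it is left
- shaft_top (a point): centre of the shaft's tip, 100 mm above the bench, 45 mm above the collar. x axis: the way the lever's arm must point to go on; z up. Steel core 20 mm across, tip tapered to 12 mm over the last 8 mm; three splines 7 mm wide reach 16 mm from the axis along this frame's +x, +y and -y, none along -x. They rise 30 mm above the collar, the last 4 mm narrowed to 4.5 mm
- cap: black round cap, 43 mm across, 56 mm high, open below (bore 36 mm, 50 mm deep), loosely covering the shaft, its rim on the collar; 80 g. Origin at the centre of its rim (underside), z up. It has to be lifted more than 50 mm to clear the shaft. On the bench between the unit and the two levers nothing stands that is not listed here
- lever: the long lever to fit, 186 mm, 0.25 to 0.5 kg. Origin on the bore's axis at the hub's underside, z up, arm along +x. Hub 60 mm across, 34 mm high; bore open at both ends, with three notches along +x, +y and -y that pass the splines with 1.7 mm to spare each side (0.1 rad). Arm 20 mm wide, at z = 14 to 34 mm, straight from hub to foot. Lies flat on both; centre of mass near x = 18 mm
- lever_end (a point): point of the long lever in its foot, at x = 145, y = 0, z = 24 mm of the lever's frame. The foot is black, round, 22 mm across, z = 0 to 38 mm of that frame
- park (a point): point fixed on the selector unit where lever_end is when the lever is home and rests against the stop post
- plain_lever: the shorter lever, not wanted: same make, about 137 mm long, hub 42 mm across with a smooth round bore 22 mm, foot at x = 105 mm (22 mm across). Origin on the bore axis at the underside, arm along +x
- spray_can: standing spray can, 66 mm across, 159 mm high, origin at the centre of its underside; bystander
- oil_bottle: small standing oil bottle, 43 mm across, 118 mm high, origin at the centre of its underside; bystander
- end_block: steel block 32 x 38 mm, 45 mm high, origin at the centre of its underside; bystander
- ring_3: steel ring lying flat, 52 mm across, 18 mm high, origin at the centre of its underside; bystander
Mind the look-alikes: they are no part of the job. Several things have the shape of the unit; the one meant has the colours described above.

How it is judged:
On the way, in this order (a step that is already met when the one before it is completed fails the run):
1. the cap is off the shaft and stands upright on the bench (height (world z) of cap below 0.005 m and angle between cap's own z axis and vertical below 0.1 rad and linear speed of cap below 0.02 m/s), for 0.2 s.
2. the long lever is threaded on the splines and fully home on the collar (z of lever in the frame of unit below 0.06 m and horizontal distance between lever and unit below 0.005 m and angle between lever's own z axis and vertical below 0.08 rad), for 0.2 s.
At the end, for the whole second after the job is handed in: the long lever is home on the splined shaft (hub underside within 4 mm of the collar, bore axis within 5 mm of the shaft axis, tilted less than 0.08 rad), its end within 14 mm of where it lies against the stop post, at rest; the cap stands upright on the bench (tilt under 0.1 rad) at rest (all of step 1 and z of lever in the frame of unit below 0.059 m and horizontal distance between lever and unit below 0.005 m and angle between lever's own z axis and vertical below 0.08 rad and distance between lever_end and park below 0.014 m and linear speed of lever below 0.02 m/s); the robot touches nothing.
It fails at once if a bystander (or the shorter lever) is knocked over or pushed more than 30 mm (distance of any of plain_lever, spray_can, oil_bottle, end_block, ring_3 from where it was at the start of the episode above 0.03 m or angle between any of spray_can, oil_bottle's own z axis and vertical above 0.4 rad).
It also fails if it takes over 64 s, if anything falls off the work surface, if the arm or the gripper's body presses on something with over 40 N, if the wrist force passes 120 N, or if a joint passes its speed limit or range.

### The arm

A 7-joint arm with a two-finger parallel gripper is mounted at the origin on a cart in front of the work surface, level with it; the furniture and walls round the work are solid. World frame = base frame: x ahead of the robot, y to its left, z up, the work surface at z = 0. Lengths are in m, angles in rad, forces in N, time in s.
With the tool pointing down it reaches from about 0.4 to 0.85 m from the base axis. Payload 10.4 kg.
Tool frame: the origin (TCP) lies between the finger pads; the fingertips stand ahead of it and the grasp point (between the pads) lies 5 mm behind it (manip.tip_extent is the z of the fingertips in the tool frame, in m); z points along the fingers, y is the line along which they close (so a half turn about z gives the same grasp; the last joint's range is limited). The gripper opens to 85 mm and grips with 20 to 120 N. Pads are 22 mm wide; open, the fingers measure 114 mm over their backs; the gripper's body (76 mm by 85 mm) begins 54 mm behind the grasp point. The pads swing forward as they close: fully open they stand 13 mm farther back than shut.
Start: joints at [-1.204, 0.332, -0.065, 1.46, 0.022, 1.35, -0.088], TCP at [0.237, 0.578, 0.245] pointing down, gripper open.
Joint ranges: [-2.6, 2.6], [-0.5, 2.12], [-1.47, 1.34], [0.16, 2.42], [-1.27, 4.41], [0.06, 2.06], [-2.6, 2.6]. Speed limits (rad/s): [2.22, 2.22, 2.79, 2.79, 3.14, 3.14, 3.14].

### API

Orientations are given as a unit quaternion [x, y, z, w].
In Python, from workcell import status, viewer, manip gives the robot as it stands.
- The arm moves only by the tool play_rows, never from a script. Its argument "plan" is one flat list of numbers, 7 for each row, row after row: the turn, a rotation vector about the tool's x, y, z in degrees, then the shift along the tool's x, y, z in m, then the opening, from 0 (shut) to 1 (fully open). In form: [ax, ay, az, dx, dy, dz, grip, ax, ay, az, dx, dy, dz, grip, ...]. A call has 1 to 20 rows; each row is the pose to reach, as a shift and turn from the pose commanded when the call began, along the tool's axes at that moment; what a row does not reach only later rows make up. A row lasts 1/8 s, in which the tool goes at most 62.5 mm and 10.7 degrees, less where a joint would pass 70% of its speed; a pose out of reach is approached as far as the arm can. A call with a gripper value outside its range is refused whole. The fingers move at their own pace and stop on an object; "squeeze" is the grip in N (left out, the last holds). Time passes only in rows, so rows that repeat a pose let the fingers close. It gives the time, the measured TCP pose, the force, the opening and the grip force at its end, in the units of the state.
- status.get_obs(): the state, without advancing time (a new reading comes with each control period).
- viewer.camera(name): name is "side" or "top" or "wrist"; returns the picture (420x560x3 uint8, red, green, blue); there is no depth.
- viewer.camera_model(name): a dict with "fx", "fy", "cx", "cy" (pixels), "D" ([k1, k2, p1, p2, k3] as OpenCV has them; the pictures are not rectified), "R" (3x3) and "t" (3): a world point X has camera coordinates R X + t. Camera axes: x right, y down, z forward; pixel columns grow to the right and rows downward; lengths in m; the calibration is good to about 2 mm. A picture is of the moment at which its call begins: read the wrist's pose just before it. camera_model takes no time and is no camera call; for the wrist camera it gives the pose at the moment of the call.
- manip.hand_in(): hands the job in; it is judged then, once.
The state is a dict: "clock": time; "joint_pos": joint angles; "joint_velocities": joint speeds; "tau": joint torques, N m; "position": TCP position; "ee_rot": TCP orientation; "ft_force": force on the tool from outside, world axes, zero at the start; "torque": the same for the moment, N m; "grip_width": opening from 0.0 (shut) to 1.0 (fully open); "grasp_force": force on a finger pad.
Only numpy, scipy, OpenCV 4.12 (cv2) and the standard library are available. Lean on these libraries where they do the work, as an engineer would, in place of code of your own. Each camera call takes 0.05 s, during which the arm holds its last target. There are 200 camera calls.

## Working session

There is one attempt and no reset: what is moved stays moved. The work goes in short steps, Python scripts to look and compute and a tool call to move; the robot and the scene stay as the last step left them, time stands still between calls to the robot, and variables do not carry over. Pictures are saved under pics/ and viewed, at most 10 in all, crops included, and the job is handed in when it is done.

Besides the shell and the picture viewer there is one more tool, called in YAML: its name, and indented under it one key for each argument. play_rows: Moves the arm, as the interface text tells. Its arguments: {"type":"object","properties":{"plan":{"type":"array","items":{"type":"number"}},"squeeze":{"type":"number"}},"required":["plan"]}

```bash
mkdir -p pics; ls
python3 - <<'E'
from workcell import status, viewer, manip
import cv2, numpy as np
for n in("top","side"):
    im=viewer.camera(n); cv2.imwrite(f"pics/{n}0.png",im[:,:,::-1]); m=viewer.camera_model(n); print(n,{k:np.round(v,3).tolist() for k,v in m.items()})
o=status.get_obs(); print({k:np.round(v,3).tolist() for k,v in o.items()}, manip.tip_extent)
E
```

```text
pics
top {'fx': 409.998, 'fy': 409.998, 'cx': 277.52, 'cy': 214.618, 'D': [-0.03, 0.0, 0.0, 0.0, 0.0], 'R': [[0.085, -0.996, 0.004], [-0.971, -0.083, -0.222], [0.222, 0.015, -0.975]], 't': [0.074, 0.564, 1.367]}
side {'fx': 423.205, 'fy': 423.205, 'cx': 276.428, 'cy': 209.944, 'D': [0.023, 0.0, 0.0, 0.0, 0.0], 'R': [[1.0, 0.009, -0.001], [0.004, -0.501, -0.866], [-0.008, 0.866, -0.501]], 't': [-0.543, 0.135, 1.166]}
{'clock': 0.1, 'joint_pos': [-1.204, 0.333, -0.065, 1.461, 0.022, 1.35, -0.088], 'joint_velocities': [0.002, -0.002, -0.0, -0.003, 0.001, -0.001, -0.002], 'tau': [0.001, -62.674, 0.049, -39.244, 0.016, 0.007, -0.0], 'position': [0.237, 0.578, 0.245], 'ee_rot': [0.194, 0.981, -0.001, -0.0], 'ft_force': [-0.493, 0.148, 0.129], 'torque': [0.046, 0.006, 0.035], 'grasp_force': 0.0, 'grip_width': 1.001} 0.014
```

View pics/top0.png

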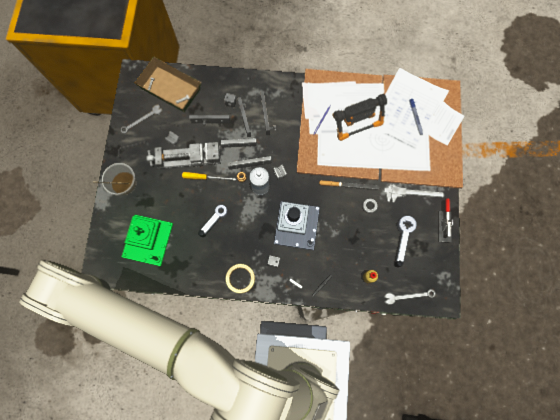

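View pics/side0.png

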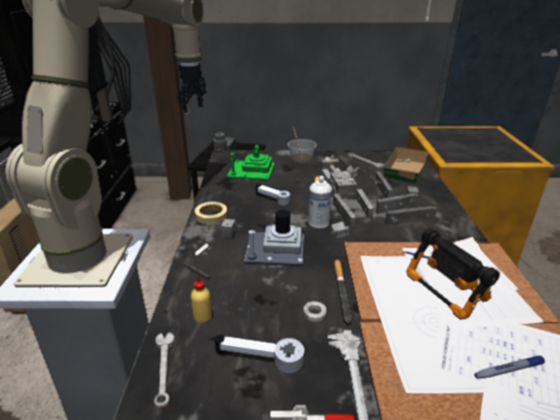

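Top view: the grey unit is at (297,222) with the black cap at (293,214). The green unit at (147,240) is a look-alike, since its colour is wrong. The large lever is at (407,225) with its foot at (400,262), and the small lever is at (220,212). I'll confirm these in one enlarged crop.

```bash
cat > h.py <<'E'
import cv2, numpy as np
from workcell import status, viewer, manip
from scipy.spatial.transform import Rotation as Ro
def ray(m,uv):
    K=np.array([[m['fx'],0,m['cx']],[0,m['fy'],m['cy']],[0,0,1]])
    p=cv2.undistortPoints(np.array(uv,float).reshape(-1,1,2),K,np.array(m['D'],float)).reshape(-1,2)
    R=np.array(m['R']);d=np.c_[p,np.ones(len(p))]@R
    return -R.T@np.array(m['t']),d
def plane(m,uv,z):
    c,d=ray(m,uv); return c+d*((z-c[2])/d[:,2])[:,None]
def proj(m,X):
    K=np.array([[m['fx'],0,m['cx']],[0,m['fy'],m['cy']],[0,0,1]])
    return cv2.projectPoints(np.array(X,float).reshape(-1,1,3),cv2.Rodrigues(np.array(m['R']))[0],np.array(m['t'],float),K,np.array(m['D'],float))[0].reshape(-1,2)
def grab(n,f):
    m=viewer.camera_model(n); im=viewer.camera(n)[:,:,::-1].copy(); cv2.imwrite(f"pics/{f}.png",im); return m,im
E
python3 - <<'E'
from h import *
a=cv2.imread('pics/top0.png')
z=lambda x,y:cv2.resize(a[y:y+80,x:x+80],None,fx=5,fy=5,interpolation=cv2.INTER_CUBIC)
cv2.imwrite('pics/c1.png',np.hstack([z(258,182),z(366,200)]))
m=viewer.camera_model("top")
print(plane(m,[(293,214)],.11),plane(m,[(407,225)],.034),plane(m,[(400,262)],.038),plane(m,[(220,212)],.03),plane(m,[(259,176)],.159),plane(m,[(372,276)],.118),plane(m,[(371,205)],.018),plane(m,[(274,261)],.045))
E
```

```text
[[0.5515824  0.06890318 0.11      ]] [[ 0.5639128  -0.34019186  0.034     ]] [[ 0.42945269 -0.316574    0.038     ]] [[0.55518894 0.32780219 0.03      ]] [[0.65966236 0.19242626 0.159     ]] [[ 0.36543798 -0.20274643  0.118     ]] [[ 0.63063647 -0.21300392  0.018     ]] [[0.39535244 0.11997295 0.045     ]]
```

View pics/c1.png

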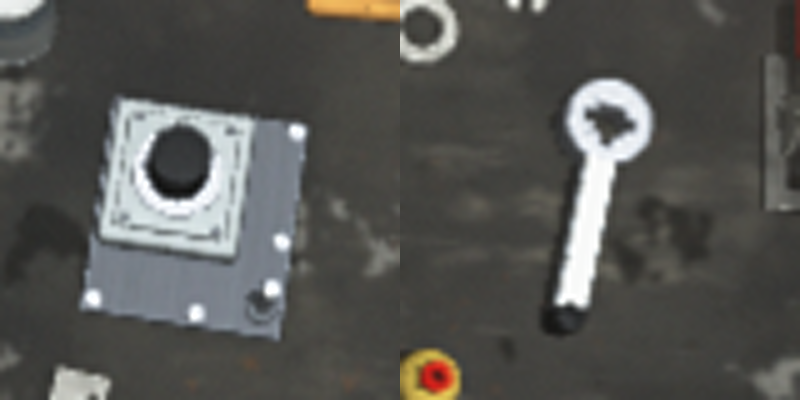

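Crop: on the left is the grey housing with the black cap (180,160) and the stop post (262,300). On the right is the long lever, with a notched bore at (610,120) and its foot at (565,318). Both match the description. Next I measure them properly.

Run:
```python
from h import *
m=viewer.camera_model("top"); s=viewer.camera_model("side")
cr=lambda u,v,x=258,y=182:(x+u/5-.4,y+v/5-.4)
P=plane(m,[cr(305,125),cr(278,338),cr(82,305)],.01); print(P)
F=np.array([[60,-90],[-100,-90],[-100,55]])/1000
A=F-F.mean(0);B=P[:,:2]-P[:,:2].mean(0)
U,S,V=np.linalg.svd(A.T@B);R=(U@V).T; print('yaw',np.degrees(np.arctan2(R[1,0],R[0,0])),'org',P[:,:2].mean(0)-R@F.mean(0))
def blob(im,mask,near):
    n,l,st,c=cv2.connectedComponentsWithStats(mask.astype(np.uint8)); 
    k=1+np.argmin([np.hypot(*(c[i]-near))+(1e3 if st[i,4]<15 else 0) for i in range(1,n)]); return c[k],st[k],l==k
a=cv2.imread('pics/top0.png').astype(int); b=cv2.imread('pics/side0.png').astype(int)
c,st,_=blob(a,a.max(2)<48,(294,214)); print('cap top',c,st)
c2,st2,_=blob(b,b.max(2)<35,(283,222)); print('cap side',c2,st2)
c,st,M=blob(a,a.min(2)>150,(407,228)); print('lever white',c,st)
ys,xs=np.nonzero(M); hub=ys<232
(cx,cy),r=cv2.minEnclosingCircle(np.c_[xs,ys][hub].astype(np.float32)); print('hub circ',cx,cy,r, plane(m,[(cx,cy)],.034))
hub=plane(m,[cr(610,121,286,200)],.034)[0]; 
for z in(.034,.038): print('lever hub',hub,'foot',(f:=plane(m,[cr(567,317,286,200)],z)[0]),np.hypot(*(f-hub)[:2]),np.degrees(np.arctan2(*(f-hub)[1::-1])))
for z in(.055,.111): print(z,plane(m,[cr(180,160)],z))
```

```text
[[ 0.61038034 -0.02423455  0.01      ]
 [ 0.45289511 -0.01483193  0.01      ]
 [ 0.46467034  0.12612918  0.01      ]]
yaw -3.871803338370451 org [0.55868893 0.06744133]
cap top [292.15625 218.25   ] [288 214  11   7  32]
cap side [282.28027682 220.95847751] [275 210  15  23 289]
lever white [404.98591549 235.34929577] [397 216  19  45 355]
hub circ 407.5540466308594 223.78378295898438 8.556893348693848 [[ 0.56850718 -0.34210667  0.034     ]]
lever hub [ 0.56846212 -0.3422717   0.034     ] foot [ 0.4262107  -0.31432479  0.034     ] 0.14497067219809795 168.88515062174375
lever hub [ 0.56846212 -0.3422717   0.034     ] foot [ 0.42568218 -0.31315975  0.038     ] 0.1457175976562546 168.47570758546345
0.055 [[0.56599265 0.06562711 0.055     ]]
0.111 [[0.55290289 0.06701546 0.111     ]]
```

```bash
cat >> h.py <<'E'
def row(x,y,z,yaw):
    """row numbers to reach TCP x,y,z, tool pointing down, tool y axis at world angle yaw (deg), from the measured pose"""
    o=status.get_obs(); R=Ro.from_quat(o['ee_rot']); a=np.radians(yaw)
    Y=np.array([np.cos(a),np.sin(a),0]); Z=np.array([0,0,-1.]); T=Ro.from_matrix(np.c_[np.cross(Y,Z),Y,Z])
    return np.round(np.r_[(R.inv()*T).as_rotvec(degrees=True),R.inv().apply(np.array([x,y,z])-o['position'])],4).tolist()
E
python3 -c "
from h import *
print(row(.5587,.067,.245,86.1))"
```

```text
[-0.069, -0.0076, -18.4316, -0.4913, -0.3504, 0.0001]
```

play_rows:
  plan: [0,0,-18.4,-0.491,-0.35,0,1,0,0,-18.4,-0.491,-0.35,0,1,0,0,-18.4,-0.491,-0.35,0,1,0,0,-18.4,-0.491,-0.35,0,1,0,0,-18.4,-0.491,-0.35,0,1,0,0,-18.4,-0.491,-0.35,0,1,0,0,-18.4,-0.491,-0.35,0,1,0,0,-18.4,-0.491,-0.35,0,1,0,0,-18.4,-0.491,-0.35,0,1,0,0,-18.4,-0.491,-0.35,0,1,0,0,-18.4,-0.491,-0.35,0,1,0,0,-18.4,-0.491,-0.35,0,1,0,0,-18.4,-0.491,-0.35,0,1]
  squeeze: 30

```text
clock: 1.72
position: [0.5581, 0.0694, 0.2452]
ee_rot: [0.033, 0.999, 0.0, -0.0]
ft_force: [0.0, 0.3, -1.0]
grip_width: 0.999
grasp_force: 0.0
```

Run:
```python
from h import *
m,im=grab("wrist","w1"); print({k:np.round(v,3).tolist() for k,v in m.items()})
u=proj(m,[[.5587,.067,.111]]); print(u)
o=status.get_obs();print(o['position'],o['ee_rot'],o['clock'],o['joint_pos'])
```

```text
{'fx': 316.325, 'fy': 316.325, 'cx': 279.859, 'cy': 204.833, 'D': [-0.005, 0.0, 0.0, 0.0, 0.0], 'R': [[0.066, 0.998, 0.001], [0.955, -0.064, 0.291], [0.29, -0.019, -0.957]], 't': [-0.108, -0.566, 0.218]}
[[275.08148979 199.45386468]]
[0.5581944  0.06920008 0.24527571] [ 3.32474097e-02  9.99447114e-01  2.54084578e-04 -1.09123728e-04] 1.775 [-0.49351002  0.19275204  0.33217877  1.64799904 -0.06522957  1.31178037
  1.35397422]
```

View pics/w1.png

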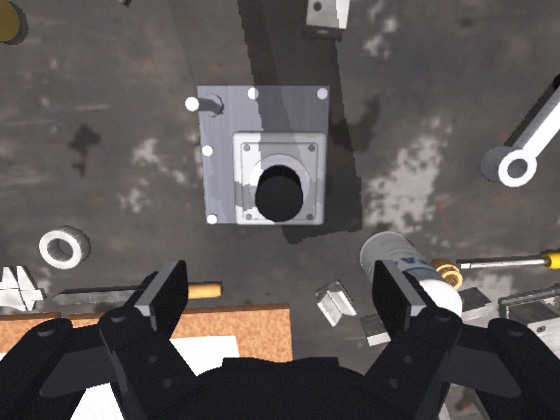

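Wrist view: the cap's top face is at about (278,199), the post top at (192,104), and the plate corners are at (197,85), (329,85) and (205,223). I'll refine the unit pose from these.

Run:
```python
from h import *
m=viewer.camera_model("wrist"); im=cv2.imread('pics/w1.png').astype(int)
M=(im.max(2)<30).astype(np.uint8); n,l,st,c=cv2.connectedComponentsWithStats(M); k=l[200,278]; print(st[k],c[k])
print('cap',plane(m,[(278.5,198.5)],.111))
print('post',p:=plane(m,[(192,104)],.094))
P=plane(m,[(197,86),(329,85),(205,223)],.01)
F=np.array([[-100,-90],[-100,55],[60,-90]])/1000
A=F-F.mean(0);B=P[:,:2]-P[:,:2].mean(0);U,S,V=np.linalg.svd(A.T@B);R=(U@V).T
o=P[:,:2].mean(0)-R@F.mean(0);print(np.degrees(np.arctan2(R[1,0],R[0,0])),o,'post pred',o+R@[-.079,-.074],B-A@R.T)
print(row(.5585,.0695,.092,86.1))
```

```text
[     0      0    560    420 219039] [278.92520967 198.3575619 ]
cap [[0.55816399 0.06985184 0.111     ]]
post [[0.475509   0.00229432 0.094     ]]
-4.040393343286714 [0.55945761 0.06979923] post pred [0.47543994 0.00154946] [[ 1.51486621e-03  1.25195568e-03]
 [-2.43691349e-04 -1.19755988e-03]
 [-1.27117486e-03 -5.43957995e-05]]
[0.0287, -0.0135, 0.0894, -0.0003, 0.0002, 0.1533]
```

play_rows:
  plan: [0,0,0,0,0,0.06,1,0,0,0,0,0,0.12,1,0,0,0,0,0,0.153,1,0,0,0,0,0,0.153,1,0,0,0,0,0,0.153,0.3,0,0,0,0,0,0.153,0.3,0,0,0,0,0,0.153,0.3,0,0,0,0,0,0.153,0.3,0,0,0,0,0,0.14,0.3,0,0,0,0,0,0.09,0.3,0,0,0,0,0,0.078,0.3,0,0,0,0,0,0.078,0.3]
  squeeze: 30

```text
clock: 3.28
position: [0.5592, 0.0679, 0.1686]
ee_rot: [0.034, 0.999, 0.0, 0.001]
ft_force: [-0.9, -1.7, -1.4]
grip_width: 0.494
grasp_force: 31.4
```

Run:
```python
from h import *
m,im=grab("wrist","w2")
o=status.get_obs();print(o['position'],o['clock'],o['grip_width'],o['grasp_force'])
print(row(.50,.20,.17,86.1))
```

```text
[0.55846588 0.06784394 0.16721495] 3.325 0.49534030739436824 31.39303299598396
[0.016, 0.0023, -0.0304, 0.0674, 0.1278, -0.0028]
```

View pics/w2.png

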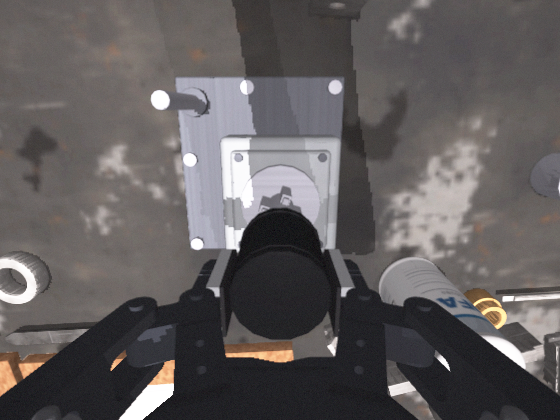

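The cap is held, clear of the shaft. Next I set it down at (0.50, 0.20).

play_rows:
  plan: [0,0,0,0.03,0.06,0,0.3,0,0,0,0.06,0.115,0,0.3,0,0,0,0.067,0.128,0,0.3,0,0,0,0.067,0.128,0.05,0.3,0,0,0,0.067,0.128,0.1,0.3,0,0,0,0.067,0.128,0.12,0.3,0,0,0,0.067,0.128,0.128,0.3,0,0,0,0.067,0.128,0.13,0.3,0,0,0,0.067,0.128,0.13,0.3,0,0,0,0.067,0.128,0.13,0.6,0,0,0,0.067,0.128,0.13,0.9,0,0,0,0.067,0.128,0.13,1,0,0,0,0.067,0.128,0.13,1,0,0,0,0.067,0.128,0.08,1,0,0,0,0.067,0.128,0.02,1,0,0,0,0.067,0.128,-0.04,1,0,0,0,0.067,0.128,-0.08,1,0,0,0,0.067,0.128,-0.08,1]

```text
clock: 5.58
position: [0.502, 0.2007, 0.2507]
ee_rot: [0.034, 0.999, 0.002, 0.003]
ft_force: [0.8, 0.7, -1.0]
grip_width: 1.0
grasp_force: 0.0
```

Run:
```python
from h import *
m,im=grab("wrist","w3"); s,b=grab("side","s3")
o=status.get_obs();print(o['position'],o['clock'],o['ft_force'])
cv2.imwrite('pics/c3.png',np.hstack([im[:,:400],cv2.resize(b[130:300,200:400],(400,420))]))
t,a=grab("top","t3")
# wrist camera for shaft: predicted pixels
print('shaft top',proj(m,[[.559,.0695,.1]]))
print('lever',row(.5685,-.342,.245,86))
```

```text
[0.50043869 0.20009126 0.24688991] 5.675 [ 0.33755145 -0.32064506  0.29970233]
shaft top [[147.0099217  258.41895771]]
lever [-0.0473, -0.081, 0.0721, -0.1054, -0.536, 0.0014]
```

View pics/c3.png

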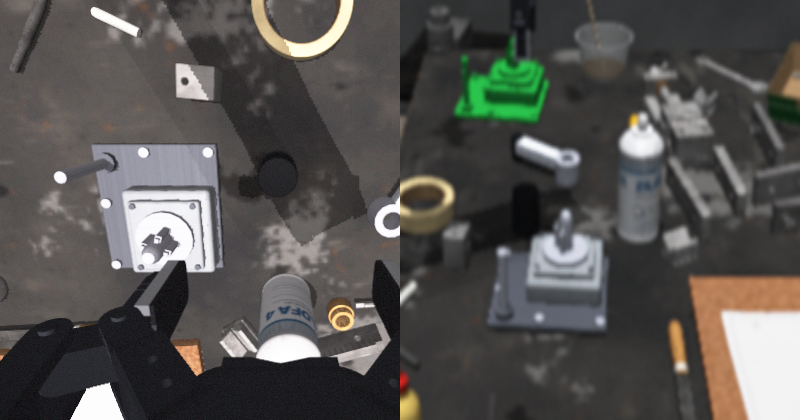

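The cap stands upright at (278,175) in the wrist part and (525,207) in the side part. The shaft is bare, with its tip at (150,257). Next I look straight down on it to get the spline angle.

play_rows:
  plan: [0,0,0,-0.04,-0.05,0,1,0,0,0,-0.08,-0.1,0,1,0,0,0,-0.123,-0.146,0.02,1,0,0,0,-0.123,-0.146,0.037,1,0,0,0,-0.123,-0.146,0.037,1,0,0,0,-0.123,-0.146,0.037,1]

```text
clock: 6.48
position: [0.6128, 0.0477, 0.2103]
ee_rot: [0.033, 0.999, 0.0, -0.0]
ft_force: [-0.9, 0.1, -0.2]
grip_width: 1.004
grasp_force: 0.0
```

Run:
```python
from h import *
m,im=grab("wrist","w4"); o=status.get_obs();print(o['position'],o['clock'])
u=proj(m,[[.559,.0695,.1],[.559,.0695,.085],[.559,.0695,.055]]);print(u)
x,y=map(int,u[1]); x0,y0=x-50,max(0,y-60); print(x0,y0)
cv2.imwrite('pics/c4.png',cv2.resize(im[y0:y0+120,x0:x0+100],None,fx=5,fy=5,interpolation=cv2.INTER_CUBIC))
```

```text
[0.61302403 0.04775239 0.21081789] 6.525
[[301.95429392 135.81002502]
 [300.66280625 134.24890309]
 [298.48121688 131.61192686]]
250 74
```

View pics/c4.png

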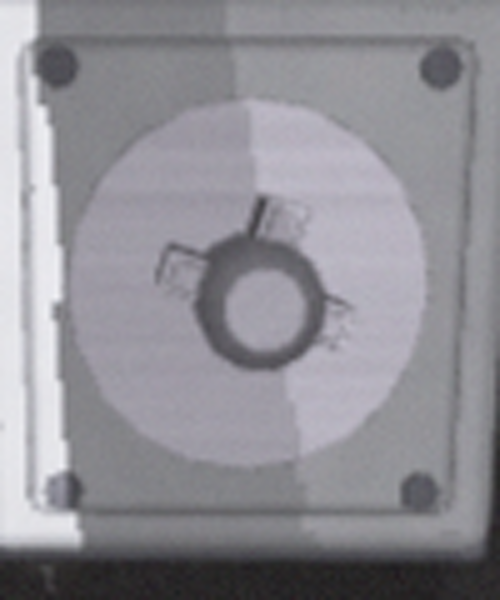

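Crop: the splines' tops are at (285,218), which is the single +x one, and at (183,272) and (335,325). The tip is at (263,310) and the collar centre at (250,283).

Run:
```python
from h import *
m=viewer.camera_model("wrist")
q=lambda u,v:(250+u/5-.4,74+v/5-.4)
P=plane(m,[q(285,218),q(183,272),q(335,325)],.085)[:,:2]
tip=plane(m,[q(263,310)],.1)[0];col=plane(m,[q(250,283)],.055)[0];print(tip,col)
c=(P[1]+P[2])/2; an=lambda v:np.degrees(np.arctan2(v[1],v[0]))
print(P,c,an(P[0]-c),an(P[2]-P[1])-90,an(P[1]-P[2])-90,'from axis',[ (an(p-(tip[:2]+col[:2])/2),np.hypot(*(p-(tip[:2]+col[:2])/2))) for p in P])
print('lever',row(.6185,-.342,.20,86))
```

```text
[0.5592476  0.06974887 0.1       ] [0.55828408 0.07060174 0.055     ]
[[0.54677551 0.0747651 ]
 [0.55386707 0.05849369]
 [0.56359712 0.08196789]] [0.55873209 0.07023079] 159.23172056222737 -22.514013827621497 -202.5140138276215 from axis [(np.float64(159.0536010671312), np.float64(0.012838771131049252)), (np.float64(-112.7511122363072), np.float64(0.012667203462528767)), (np.float64(67.7216581978152), np.float64(0.01274387010962703))]
lever [0.0516, 0.0164, 0.2009, -0.0313, -0.3885, 0.0105]
```

play_rows:
  plan: [0,0,0,0.01,-0.06,-0.01,1,0,0,0,0.015,-0.12,-0.02,1,0,0,0,0.015,-0.18,-0.02,1,0,0,4,0.015,-0.24,-0.02,1,0,0,7,0.015,-0.3,-0.02,1,0,0,7,0.015,-0.36,-0.02,1,0,0,7,0.015,-0.391,-0.02,1,0,0,7,0.015,-0.391,-0.02,1,0,0,7,0.015,-0.391,-0.02,1]

```text
clock: 7.65
position: [0.5724, -0.3413, 0.2307]
ee_rot: [0.094, 0.996, 0.0, 0.0]
ft_force: [-0.2, 0.3, -0.7]
grip_width: 0.997
grasp_force: 0.0
```

Run:
```python
from h import *
m,im=grab("wrist","w5"); o=status.get_obs();print(o['position'],o['clock'],o['joint_pos'])
print(proj(m,[[.5685,-.342,.034],[.426,-.3135,.038]]))
cv2.imwrite('pics/c5.png',cv2.resize(im[0:300,120:440],None,fx=2,fy=2,interpolation=cv2.INTER_CUBIC))
```

```text
[ 0.57252998 -0.34093626  0.23068606] 7.7 [ 0.07450674  0.46848844  0.55961016  1.38667626 -0.2493561   1.35610292
  2.02096431]
[[276.62133939 178.98993957]
 [277.50943285  22.31889188]]
```

View pics/c5.png

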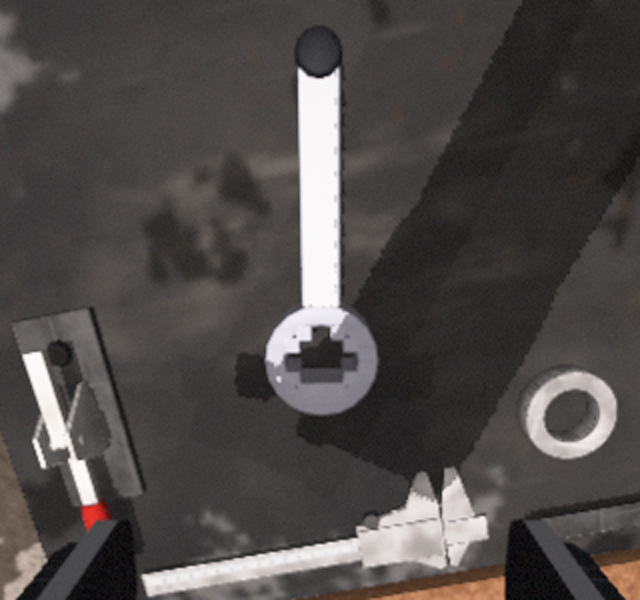

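Crop: the hub centre is at (321,361) and its foot at (319,50). The notches are at (292,361), (351,361) and (321,332).

Run:
```python
from h import *
m=viewer.camera_model("wrist"); q=lambda u,v:(120+u/2-.25,v/2-.25)
P=plane(m,[q(321,361)],.034)[0]; f=plane(m,[q(319,50)],.038)[0]; d=f-P
print(P,f,np.hypot(*d[:2]),np.degrees(np.arctan2(d[1],d[0])))
# arm edges at z .034: midline
e=plane(m,[q(319,90),q(321,295)],.034);d=e[0]-e[1];print('arm',np.degrees(np.arctan2(d[1],d[0])))
n=plane(m,[q(286,361),q(357,361)],.034);print(n,n.mean(0),np.degrees(np.arctan2(*(n[1]-n[0])[1::-1])))
yw=np.degrees(np.arctan2(*(f-P)[1::-1]))
print(row(P[0],P[1],.02,yw-90))
```

```text
[ 0.57065685 -0.33815399  0.034     ] [ 0.42834219 -0.31206151  0.038     ] 0.1446868347932641 169.61057439962335
arm 169.81219148887126
[[ 0.56721862 -0.35619551  0.034     ]
 [ 0.57419311 -0.31959408  0.034     ]] [ 0.57070586 -0.33789479  0.034     ] 79.21148693178681
[0.0703, 0.0479, -0.3895, 0.0025, 0.0021, 0.2107]
```

play_rows:
  plan: [0,0,-0.4,0.0025,0.002,0.06,1,0,0,-0.4,0.0025,0.002,0.12,1,0,0,-0.4,0.0025,0.002,0.17,1,0,0,-0.4,0.0025,0.002,0.2,1,0,0,-0.4,0.0025,0.002,0.209,1,0,0,-0.4,0.0025,0.002,0.209,1,0,0,-0.4,0.0025,0.002,0.209,0.5,0,0,-0.4,0.0025,0.002,0.209,0.5,0,0,-0.4,0.0025,0.002,0.209,0.5,0,0,-0.4,0.0025,0.002,0.209,0.5]
  squeeze: 90

```text
clock: 8.95
position: [0.5705, -0.3407, 0.0239]
ee_rot: [0.092, 0.996, 0.0, 0.001]
ft_force: [-4.2, 3.5, 13.3]
grip_width: 0.677
grasp_force: 93.7
```

Run:
```python
from h import *
o=status.get_obs();print(o['position'],Ro.from_quat(o['ee_rot']).as_matrix().round(4),o['grip_width'],o['grasp_force'],o['ft_force'],o['clock'])
```

```text
[ 0.57053206 -0.34067344  0.02392048] [[-9.832e-01  1.826e-01  2.800e-03]
 [ 1.826e-01  9.832e-01  0.000e+00]
 [-2.700e-03  5.000e-04 -1.000e+00]] 0.6767202911089332 93.65185797214508 [-4.18455861  3.46974154 13.3045051 ] 8.95
```

The fingertips are pressing on the bench (13 N), so I'll regrip about 5 mm higher, then lift.

play_rows:
  plan: [0,0,0,0,0,0,0.85,0,0,0,0,0,-0.006,1,0,0,0,0,0,-0.006,1,0,0,0,0,0,-0.006,0.5,0,0,0,0,0,-0.006,0.5,0,0,0,0,0,-0.006,0.5,0,0,0,0,0,-0.006,0.5]
  squeeze: 90

```text
clock: 9.82
position: [0.5695, -0.3406, 0.0283]
ee_rot: [0.092, 0.996, 0.0, 0.0]
ft_force: [-3.9, 2.9, 11.0]
grip_width: 0.669
grasp_force: 93.4
```

Run:
```python
from h import *
o=status.get_obs();print(o['position'],Ro.from_quat(o['ee_rot']).as_matrix().round(4),o['grip_width'],o['grasp_force'],o['ft_force'],o['clock'])
```

```text
[ 0.56950266 -0.34059589  0.02828545] [[-9.831e-01  1.829e-01  3.000e-04]
 [ 1.829e-01  9.831e-01  5.000e-04]
 [-2.000e-04  5.000e-04 -1.000e+00]] 0.6688256075484396 93.40350866317749 [-3.91368369  2.8957433  10.96909597] 9.825
```

play_rows:
  plan: [0,0,0,0,0,-0.02,0.5,0,0,0,0,0,-0.06,0.5,0,0,0,0,0,-0.11,0.5,0,0,0,0,0,-0.15,0.5,0,0,0,0,0,-0.155,0.5,0,0,0,0,0,-0.155,0.5]
  squeeze: 100

```text
clock: 10.58
position: [0.569, -0.3402, 0.1815]
ee_rot: [0.092, 0.996, 0.0, -0.0]
ft_force: [-0.4, 0.5, -5.6]
grip_width: 0.663
grasp_force: 107.6
```

Run:
```python
from h import *
m,im=grab("wrist","w6"); o=status.get_obs();print(o['position'],o['clock'],o['grasp_force'],o['ft_force'],o['torque'])
print(row(.5588,.0702,.183,67.8))
cv2.imwrite('pics/w6.png',cv2.convertScaleAbs(im,alpha=1.6))
```

```text
[ 0.56875083 -0.33998128  0.18055065] 10.625 107.56944179534912 [ 0.31350495  0.43830776 -5.00480647] [ 0.04964451 -0.06483751 -0.02272453]
[0.0345, -0.1457, 11.6708, 0.0847, 0.4015, -0.0019]
```

View pics/w6.png

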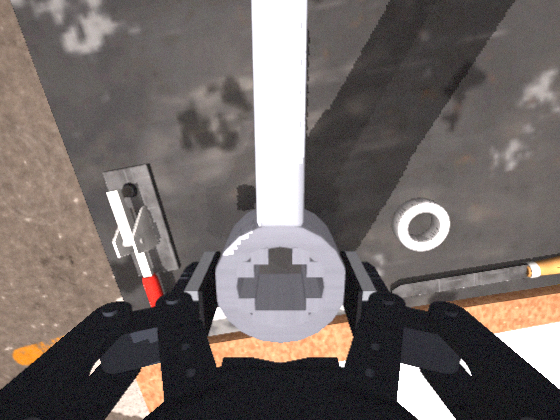

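The lever is held level. Its hub notches are at (231..323, 288), the arm midline runs from (279,0) to (281,222), and the hub's lower edge is at row 341.

Run:
```python
from h import *
m=viewer.camera_model("wrist"); o=status.get_obs(); R=Ro.from_quat(o['ee_rot']); im=cv2.imread('pics/w6.png')
g=cv2.cvtColor(im,6)
for r in(10,60,110,160,205):
    x=np.nonzero(g[r,230:330]>225)[0]+230; print(r,x.min(),x.max())
z=o['position'][2]-.0283+.034
mid=[];
for r in(10,205):
    x=np.nonzero(g[r,230:330]>225)[0]+230; mid.append(((x.min()+x.max())/2,r))
e=plane(m,mid,z); d=R.inv().apply(e[0]-e[1]); print('arm dir in tool deg',np.degrees(np.arctan2(d[1],d[0])),'mid in tool',R.inv().apply(e-o['position']))
for n,p in dict(hubL=(218,280),hubR=(345,280),bottom=(281,341),nL=(239,288),nR=(323,288),ntop=(281,249)).items():
    print(n,R.inv().apply(plane(m,[p],z)-o['position']).round(4))
```

```text
10 252 305
60 253 305
110 254 304
160 256 302
205 257 300
arm dir in tool deg 0.06551061213764336 mid in tool [[ 0.10689566  0.00122725 -0.00543547]
 [ 0.03705435  0.0011474  -0.0056077 ]]
hubL [[ 0.0028 -0.0254 -0.0057]]
hubR [[ 0.0028  0.0302 -0.0057]]
bottom [[-0.0293  0.0022 -0.0058]]
nL [[-0.0012 -0.0163 -0.0057]]
nR [[-0.0012  0.0207 -0.0057]]
ntop [[ 0.0176  0.0022 -0.0057]]
```

Run:
```python
from h import *
print(row(.5587,.0685,.183,67.8), status.get_obs()['joint_pos'].round(2))
```

```text
[0.0345, -0.1457, 11.6708, 0.0845, 0.3998, -0.0019] [ 0.08  0.5   0.55  1.46 -0.26  1.26  2.04]
```

play_rows:
  plan: [0,0,2,0.015,0.05,-0.002,0.5,0,0,4,0.03,0.1,-0.002,0.5,0,0,6,0.04,0.155,-0.002,0.5,0,0,8,0.05,0.21,-0.002,0.5,0,0,10,0.06,0.265,-0.002,0.5,0,0,11.7,0.07,0.32,-0.002,0.5,0,0,11.7,0.08,0.37,-0.002,0.5,0,0,11.7,0.0845,0.395,-0.002,0.5,0,0,11.7,0.0845,0.4,-0.002,0.5,0,0,11.7,0.0845,0.4,-0.002,0.5,0,0,11.7,0.0845,0.4,-0.002,0.5]

```text
clock: 12.0
position: [0.5594, 0.0664, 0.1839]
ee_rot: [0.194, 0.981, -0.0, -0.0]
ft_force: [0.1, -0.8, -4.3]
grip_width: 0.663
grasp_force: 107.9
```

Run:
```python
from h import *
m,im=grab("wrist","w7"); o=status.get_obs();print(o['position'],o['clock'],o['grasp_force'],o['ft_force'])
print(row(.5587,.0685,.140,67.8))
im=cv2.convertScaleAbs(im,alpha=1.5);cv2.imwrite('pics/c7.png',cv2.resize(im[190:350,180:380],None,fx=3.5,fy=3.5,interpolation=cv2.INTER_CUBIC))
```

```text
[0.55942988 0.06650795 0.18402515] 12.05 107.91199564933777 [ 0.73633278 -0.48096099 -4.34583367]
[-0.0358, -0.0103, -0.158, 0.0014, 0.0016, 0.044]
```

View pics/c7.png

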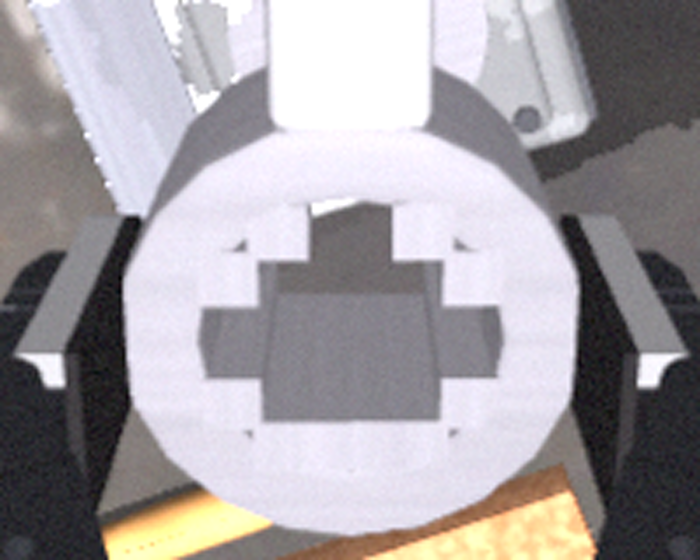

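Picture budget used. The hub is clean and square to the tool. I'll descend in stages, reading the forces.

play_rows:
  plan: [0,0,0,0.0014,0.0016,0.02,0.5,0,0,0,0.0014,0.0016,0.04,0.5,0,0,0,0.0014,0.0016,0.05,0.5,0,0,0,0.0014,0.0016,0.058,0.5,0,0,0,0.0014,0.0016,0.066,0.5,0,0,0,0.0014,0.0016,0.066,0.5]

```text
clock: 12.8
position: [0.5586, 0.0701, 0.118]
ee_rot: [0.193, 0.981, -0.0, -0.0]
ft_force: [0.5, 0.2, -3.3]
grip_width: 0.667
grasp_force: 107.9
```

play_rows:
  plan: [0,0,0,0,-0.0005,0.003,0.5,0,0,0,0,-0.0008,0.006,0.5,0,0,0,0,-0.0008,0.009,0.5,0,0,0,0,-0.0008,0.009,0.5]

```text
clock: 13.3
position: [0.5583, 0.0694, 0.109]
ee_rot: [0.193, 0.981, -0.0, -0.0]
ft_force: [0.8, 0.5, -4.8]
grip_width: 0.666
grasp_force: 107.9
```

play_rows:
  plan: [0,0,0,0,0,0.005,0.5,0,0,0,0,0,0.01,0.5,0,0,0,0,0,0.015,0.5,0,0,0,0,0,0.02,0.5,0,0,0,0,0,0.024,0.5,0,0,0,0,0,0.026,0.5,0,0,0,0,0,0.026,0.5]

```text
clock: 14.18
position: [0.5586, 0.0692, 0.0835]
ee_rot: [0.193, 0.981, 0.0, 0.0]
ft_force: [-0.8, -1.3, -1.2]
grip_width: 0.669
grasp_force: 108.2
```

play_rows:
  plan: [0,0,-7,0,0,0.001,0.5,0,0,-14,0,0,0.001,0.5,0,0,-21,0,0,0.001,0.5,0,0,-28,0,0,0.001,0.5,0,0,-35,0,0,0.001,0.5,0,0,-41,0,0,0.001,0.5,0,0,-46,0,0,0.001,0.5,0,0,-49,0,0,0.001,0.5,0,0,-49,0,0,0.001,0.5]

```text
clock: 15.3
position: [0.5576, 0.069, 0.0834]
ee_rot: [-0.232, 0.973, 0.0, -0.001]
ft_force: [-11.4, -3.4, 13.1]
grip_width: 0.666
grasp_force: 109.8
```

Run:
```python
from h import *
o=status.get_obs();x=Ro.from_quat(o['ee_rot']).as_matrix()[:,0];print(o['position'],np.degrees(np.arctan2(x[1],x[0]))%360,o['ft_force'],o['torque'],o['joint_pos'].round(2))
```

```text
[0.55762666 0.06896641 0.08336103] 206.77566113106633 [-11.36941226  -3.38842442  13.05903585] [-0.45239728  2.47044619  0.12140457] [-0.42  0.35  0.26  1.82 -0.1   0.99  1.92]
```

play_rows:
  plan: [0,0,-1.5,0.0006,0,0,0.5,0,0,-3,0.0006,0,0,0.5,0,0,-4,0.0006,0,0,0.5,0,0,-5,0.0006,0,0,0.5,0,0,-5,0.0006,0,0,0.5]

```text
clock: 15.92
position: [0.5574, 0.0688, 0.0834]
ee_rot: [-0.272, 0.962, 0.001, -0.0]
ft_force: [-10.2, -1.0, 11.8]
grip_width: 0.667
grasp_force: 109.6
```

Run:
```python
from h import *
o=status.get_obs();x=Ro.from_quat(o['ee_rot']).as_matrix()[:,0];print(o['position'],np.degrees(np.arctan2(x[1],x[0]))%360,o['ft_force'],o['torque'])
```

```text
[0.55742643 0.06881551 0.08338293] 211.6175975512428 [-10.15453304  -0.96660353  11.83204097] [-0.2472672   2.01834693 -1.27145643]
```

Torque about z is −1.3 N m, so the arm rests on the post. Releasing now.

play_rows:
  plan: [0,0,0,0,0,0,0.7,0,0,0,0,0,0,0.85,0,0,0,0,0,0,1,0,0,0,0,0,0,1,0,0,0,0,0,-0.02,1,0,0,0,0,0,-0.06,1,0,0,0,0,0,-0.11,1,0,0,0,0,0,-0.16,1,0,0,0,0,0,-0.16,1,0,0,0,0,0,-0.16,1]

```text
clock: 17.18
position: [0.5578, 0.0691, 0.2419]
ee_rot: [-0.274, 0.962, 0.0, -0.0]
ft_force: [-0.5, 0.5, -0.9]
grip_width: 1.0
grasp_force: 0.0
```

Run:
```python
from h import *
m,im=grab("wrist","w8"); o=status.get_obs();print(o['position'],o['clock'],o['ft_force'])
a=np.radians(210.5);c=np.array([.558,.069]);d=np.array([np.cos(a),np.sin(a)])
print('foot pred',proj(m,[[*(c+.145*d),.093]]),'hub',proj(m,[[*c,.089]]),'post',proj(m,[[.4755,.0018,.094]]),'cap',proj(m,[[.5,.2,.056]]))
g=im.astype(int)
for n,M in dict(white=g.min(2)>170,dark=g.max(2)<40).items():
    k,l,st,ce=cv2.connectedComponentsWithStats(M.astype(np.uint8))
    print(n,[(s.tolist(),q.round().tolist()) for s,q in zip(st[1:],ce[1:]) if s[4]>120])
```

```text
[0.55749401 0.0691009  0.24123659] 17.225 [-0.20603051 -0.25156784  0.23603605]
foot pred [[281.81831871  12.06170533]] hub [[277.98844449 192.08449373]] post [[260.77508631  67.00245044]] cap [[414.98889853 202.4124255 ]]
white [([219, 26, 75, 171, 4257], [270.0, 117.0]), ([498, 28, 36, 29, 338], [515.0, 41.0]), ([255, 60, 13, 14, 148], [261.0, 67.0]), ([414, 67, 17, 30, 182], [423.0, 82.0]), ([487, 66, 47, 60, 726], [502.0, 101.0]), ([0, 77, 46, 49, 814], [22.0, 102.0]), ([0, 219, 139, 109, 8952], [54.0, 281.0]), ([442, 256, 98, 52, 1395], [489.0, 281.0]), ([0, 330, 23, 30, 386], [8.0, 341.0]), ([301, 339, 63, 35, 1133], [337.0, 353.0]), ([71, 383, 50, 37, 1262], [97.0, 405.0])]
dark [([269, 1, 27, 30, 136], [282.0, 17.0]), ([311, 0, 62, 97, 1341], [344.0, 42.0]), ([374, 72, 31, 52, 288], [386.0, 97.0]), ([0, 143, 106, 59, 404], [47.0, 170.0]), ([337, 160, 26, 38, 475], [349.0, 177.0]), ([378, 170, 51, 45, 857], [396.0, 186.0]), ([245, 195, 104, 68, 2152], [301.0, 231.0]), ([459, 243, 97, 31, 778], [515.0, 257.0]), ([0, 260, 560, 160, 46047], [282.0, 368.0])]
```

The foot is at (282,17), where the lever-on-post pose predicts (282,12). The post shows at (261,67), as expected. The hub height matches home and the gripper is clear, so I'm handing in.

```bash
python3 -c "
from h import *
print(manip.hand_in())"
```

```text
the job is handed in; nothing more can be done
None
```

The job is handed in at about 17 s, but no verdict was returned: by my force and camera readings the cap stands on the bench, the long lever is home on the splines with its arm against the stop post, and the gripper is clear.

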